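# Move the clip-fit battery cover to the other label printer

## Robot

A 7-joint arm with a two-finger parallel gripper is mounted at the origin on the work surface. World frame = base frame: x ahead of the robot, y to its left, z up, the work surface at z = 0. Lengths are in m, angles in rad, forces in N, time in s.
With the tool pointing down it reaches from about 0.35 to 0.9 m from the base axis. Payload 19.9 kg.
Tool frame: the origin (TCP) lies on the centre line of the jaws, within the pads' length; the fingertips stand 19 mm ahead of it and the grasp point (between the pads) is the TCP; z points along the fingers, y is the line along which they close (so a half turn about z gives the same grasp; the last joint's range is limited). The gripper opens to 94 mm and grips with 3 to 60 N. Pads are 16 mm wide; open, the fingers measure 119 mm over their backs; the gripper's body (75 mm by 177 mm) begins 78 mm behind the grasp point.
Start: joints at [-0.042, 0.417, -0.01, 1.614, 0.005, 1.111, -0.053], TCP at [0.625, 0, 0.224] pointing down, gripper open.
Joint ranges: [-2.81, 2.81], [-0.39, 2.02], [-1.27, 1.25], [0.06, 2.57], [-1.19, 4.33], [0.19, 2], [-2.82, 2.82]. Speed limits (rad/s): [1.89, 1.89, 2.39, 2.39, 3.01, 3.01, 3.01].

## Interface

Orientations are given as a unit quaternion [x, y, z, w].
In Python, from rig import arm gives the robot as it stands.
- The arm moves only by the tool play_rows, never from a script. Its argument "steps" is a list of rows, each a list of 3 entries, a list of its own where there are three numbers: the opening, from 0 (shut) to 1 (fully open), then the shift along the world's x, y, z in cm, then the turn, a rotation vector about the world's x, y, z in rad. In form: [[claw, [dx, dy, dz], [rx, ry, rz]], ...]. A call has 1 to 12 rows; each row shifts and turns the commanded pose from where the row before left it; what a row does not reach is not made up. A row lasts 1/10 s, in which the tool goes at most 50 mm and 8.59 degrees, less where a joint would pass 70% of its speed; a pose out of reach is approached as far as the arm can. A call with a gripper value outside its range is refused whole. The fingers move at their own pace and stop on an object; "grip_force" is the grip in N (left out, the last holds). Time passes only in rows, so rows that do not move let the fingers close. It gives the time, the measured TCP pose, the force, the opening and the grip force at its end, in the units of the state.
- arm.state(): the state, without advancing time (a new reading comes with each control period).
- arm.get_image(name): name is "scene" or "side" or "wrist"; returns (picture, depth): 420x560x3 uint8, blue, green, red; 420x560 float32, m along the optical axis (not along the pixel's ray), 0 where there is no reading.
- arm.camera_params(name): a dict with "intrinsics" (3x3 intrinsics, pixels), "T" (4x4, takes a point from camera to world coordinates). Camera axes: x right, y up, looking along -z (the intrinsics and any distortion apply to the point x, -y, -z); pixel columns grow to the right and rows downward; lengths in m; the calibration is good to about 2 mm. A picture is of the moment at which its call begins: read the wrist's pose just before it. camera_params takes no time and is no camera call; for the wrist camera it gives the pose at the moment of the call.
- arm.finish_job(): hands the job in; it is judged then, once.
Trained networks look in the newest picture that a camera, given by its name, has taken for a name from the list of things; names that differ only in an ending like _2 or _b are one class to them, and where a whole thing is asked for, a point or a joint stands for the part that bears it (a point fixed in the world has none). Each returns a list of dicts, best first, with "conf" (0 to 1); they miss things now and then, are a little off and sometimes report something else, mostly with a low value. They report only what shows in the picture. A call takes as long as a camera call. They do not tell look-alikes from the thing itself.
- arm.search_frame(camera, thing): "xy" ([column, row] in pixels, amid what is visible of it).
- arm.outline_of(camera, thing): "region" (420x560 bool, what is visible of it) and "xy" ([column, row] in pixels, amid what is visible of it).
- arm.tip_of(camera, thing): "xy" ([column, row] in pixels: a listed point, or the origin of a listed thing).
The state is a dict: "time": time; "joints": joint angles; "qd": joint speeds; "joint_torque": joint torques, N m; "ee_pos": TCP position; "eef_rot": TCP orientation; "force": force on the tool from outside, world axes, zero at the start; "torque": the same for the moment, N m; "grip_width": finger opening in m; "grasp_force": force on a finger pad.
Only numpy, scipy, OpenCV 4.12 (cv2) and the standard library are available. Lean on these libraries where they do the work, as an engineer would, in place of code of your own. Each camera call takes 0.05 s, during which the arm holds its last target. There are 200 camera calls.

## Task

The black label printer is being retired. Squeeze the two orange side tabs of its white battery cover together to free the cover, lift it off and set it over the open battery bay of the white printer; there guard cheeks keep fingers away from the sides of the tabs, so let go and press each tab down from above, gently, until both catches have snapped in and the cover sits flush. Leave the other things on the counter where they are.

Things in the scene. Friction and masses are not known exactly. Their poses are not given: they have to be found in the camera images.
- old_printer: the retired printer, fixed: black housing 170 x 160 mm (x, y), 40 mm high, with a grey battery bay on top, at first closed by the cover. Origin: centre of the underside; z up; x to the printer's back, where a label-roll hump rises to 64 mm. The bay's walls are 96 x 72 mm (x, y) outside and end 66 mm above the counter
- new_printer: the white printer that gets the cover: same housing, bay and axes, fixed, its bay open, two cells and two steel spring pads in it. Bay inside: 88 mm in x, 55 mm in y between the catch ledges along its y sides (6 mm high, level with the wall tops). Unlike the old one it has two guard cheeks outside the tabs' places: 24 mm long (x), 36 to 42 mm off the middle in y, tops 92 mm above the counter
- new_printer_bay (a point): centre of the mouth of the white printer's bay, 66 mm above the counter, level with its walls' tops: where the middle of the cover's underside belongs (fully home: 0 to 1 mm above this; tab tops then 2 mm above the cheeks). The spring pads, 31 mm either side in x, rise 6 mm above this; they push an unlatched cover up with about 2.5 N, 5.5 N when fully down. Axes as the printer's
- cover_grip (a point): the loose cover: white plate 100 x 70 mm (x, y), 5 mm thick, 0.1 kg, an orange tab amid each long side. This point: on the centre line, half-way up the tabs, 17 mm above the plate's underside; y from tab b to tab a, z up. Catches reach 23 mm below the plate, two locating ribs (81.5 x 50 mm overall) 10 mm: some 2.5 mm of play in the bay. It fits either way round (half a turn)
- cover_side_a (a point): point on the plate's underside below the middle of tab a, 27.5 mm from the cover's middle: shows whether this side is down. Let go unlatched, the catch's slanted nose rests on the ledge and this side stays 2 to 18 mm too high; pressing the tab's top (28 mm above this point) down with 5 to 15 N snaps it in
- cover_side_b (a point): the same below tab b
- tab_a (a joint): how far tab a is squeezed inwards, m: 0 sprung out, 0.006 fully; 2.4 N starts it, 6 N presses it fully; the catch is clear of the ledge from 0.004 on. Its finger pad is 26 mm long (x), 11 mm thick (y), 6 to 28 mm above the plate's underside; 66 mm over both pads' outer faces, 54 mm when squeezed
- tab_b (a joint): the same for tab b
- stapler: red and black stapler 150 x 36 x 55 mm, bystander; origin at the centre of its underside
- note_block: yellow block of notes 76 x 76 x 30 mm, bystander; origin at the centre of its underside
- block_battery: blue block battery 27 x 49 x 18 mm lying between the robot and the printers, bystander; origin at the centre of its underside
- tape_box: small cardboard box 45 x 45 x 22 mm behind the printers, bystander; origin at the centre of its underside
- tape_dispenser: black tape dispenser 150 x 55 x 75 mm, bystander; origin at the centre of its underside
- pen_cup: dark pen cup 80 mm wide, 95 mm high, with pens up to 150 mm, bystander; origin at the centre of its underside
Not all that is in view belongs to the job. Leave any purple or yellow look-alike of the part that bears cover_grip alone.

How it is judged:
On the way, in this order (a step that is already met when the one before it is completed fails the run):
1. both tabs of the cover are squeezed together (each more than 4 mm) while it is still on the old printer (value of joint each of tab_a, tab_b above 0.004 m and distance between cover_grip and old_printer below 0.105 m), for 0.1 s.
2. the cover is lifted clear off the old printer (more than 120 mm from the printer's origin to the grip point) (distance between cover_grip and old_printer above 0.12 m), for 0.1 s.
At the end, for the whole second after the job is handed in: the cover lies at rest in the white printer's bay, centred within 5 mm and turned by less than 0.12 rad (either way round), both sides down to within 2.5 mm of the bay's walls and both tabs sprung out to within 2 mm, that is, both catches snapped in (horizontal distance between cover_grip and new_printer_bay below 0.005 m and z of cover_side_a in the frame of new_printer_bay between -0.003 and 0.0025 m and z of cover_side_b in the frame of new_printer_bay between -0.003 and 0.0025 m and angle between the x axis of cover_grip and the x axis of new_printer_bay, either way round below 0.12 rad and value of joint each of tab_a, tab_b below 0.002 m and linear speed of cover below 0.02 m/s); the robot touches nothing.
It fails at once if the white printer is pressed with more than 50 N (contact force between new_printer and anything else above 50 N).
It fails at once if a bystander is moved by more than 30 mm (distance of any of stapler, note_block, block_battery, tape_box, tape_dispenser, pen_cup from where it was at the start of the episode above 0.03 m).
It also fails if it takes over 54 s, if anything falls off the work surface, if the arm or the gripper's body presses on something with over 40 N, if the wrist force passes 120 N, or if a joint passes its speed limit or range.

## Working session

There is one attempt and no reset: what is moved stays moved. The work goes in short steps, Python scripts to look and compute and a tool call to move; the robot and the scene stay as the last step left them, time stands still between calls to the robot, and variables do not carry over. Pictures are saved under pics/ and viewed, at most 10 in all, crops included, and the job is handed in when it is done.

Besides the shell and the picture viewer there is one more tool, called after ">>>" as name([rows], argument=value, ...), one row to a line, values as JSON. play_rows: Moves the arm, as the interface text tells. Its arguments: {"type":"object","properties":{"steps":{"type":"array"},"grip_force":{"type":"number"}},"required":["steps"]}

```bash
mkdir -p pics; ls
cat > h.py <<'E'
from rig import arm
import numpy as np, cv2
def snap(n):
    P=arm.camera_params(n); im,d=arm.get_image(n); return P,im,d
def world(P,u,v,z):
    K=P["intrinsics"];T=P["T"]
    r=np.array([(u-K[0][2])/K[0][0],-(v-K[1][2])/K[1][1],-1.]); return T[:3,:3]@(r*z)+T[:3,3]
def cloud(P,d):
    K=np.array(P["intrinsics"]);T=np.array(P["T"])
    v,u=np.mgrid[:d.shape[0],:d.shape[1]]
    p=np.stack([(u-K[0,2])/K[0,0]*d,-(v-K[1,2])/K[1,1]*d,-d],-1)
    return p@T[:3,:3].T+T[:3,3]
def onplane(P,xy,z):
    T=np.array(P["T"]);r=world(P,xy[0],xy[1],1.)-T[:3,3]; return T[:3,3]+r*(z-T[2,3])/r[2]
E
python3 - <<'E'
from h import *
print(arm.state()); 
for n in("scene","side"):
    P,im,d=snap(n); print(n,{k:np.round(v,3).tolist() for k,v in P.items() if k in("intrinsics","T")},P.keys())
    C=cloud(P,d)
    for t in ("cover_grip","old_printer","new_printer","new_printer_bay","cover_side_a","tab_a"):
        for f in ("tip_of","search_frame"):
            try:
                for r in getattr(arm,f)(n,t)[:4]:
                    u,v=r["xy"]; print(f,t,round(r["conf"],2),np.round(r["xy"]),np.round(C[int(v),int(u)],3))
            except Exception as e: print(f,t,"err",str(e)[:60])
    cv2.imwrite(f"pics/{n}0.png",im)
E
```

```text
pics
{'time': 0.0, 'joints': array([-0.04150419,  0.41795298, -0.01030048,  1.61416827,  0.00472387,
        1.11070495, -0.05297932]), 'qd': array([-4.19267336e-05, -6.39717773e-04, -4.86163102e-05,  1.25561979e-04,
        9.36232921e-04,  7.58286397e-06, -9.88338804e-04]), 'joint_torque': array([ 3.52895018e-03, -8.51262331e+01,  6.40313700e-01, -4.25991547e+01,
       -4.87577857e-02,  1.87510403e-02,  1.73272206e-04]), 'ee_pos': array([ 6.24646201e-01, -1.68646070e-05,  2.23840879e-01]), 'eef_rot': array([ 7.07092013e-01,  7.07121290e-01, -4.66167828e-04, -3.86049676e-04]), 'force': array([-0.57226924,  0.57237646, -0.18478252]), 'torque': array([ 0.0430793 , -0.01460967,  0.05326592]), 'grasp_force': 0.0, 'grip_width': 0.09375055041442257}
scene {'intrinsics': [[395.619, 0.0, 276.187], [0.0, 395.619, 206.136], [0.0, 0.0, 1.0]], 'T': [[0.838, -0.464, 0.288, 0.87], [0.546, 0.696, -0.467, -0.525], [0.016, 0.548, 0.836, 0.999], [0.0, 0.0, 0.0, 1.0]]} dict_keys(['intrinsics', 'T'])
tip_of cover_grip 0.96 [368. 255.] [0.831 0.021 0.03 ]
tip_of cover_grip 0.76 [287. 204.] [0.55  0.049
[... 2988 characters left out ...]
 159.] [0.341 0.235 0.032]
tip_of cover_side_a 0.92 [188. 124.] [0.227 0.432 0.028]
tip_of cover_side_a 0.89 [391. 200.] [ 0.862  0.037 -0.004]
search_frame cover_side_a 0.98 [183. 130.] [0.215 0.378 0.047]
search_frame cover_side_a 0.76 [220. 153.] [0.337 0.241 0.053]
search_frame cover_side_a 0.75 [343. 212.] [ 0.699 -0.016  0.022]
search_frame cover_side_a 0.72 [282. 150.] [0.534 0.191 0.095]
tip_of tab_a err it knows: block_battery, cover_grip, cover_side, new_printer
search_frame tab_a 0.66 [289. 196.] [0.543 0.043 0.044]
search_frame tab_a 0.62 [285. 152.] [0.543 0.187 0.093]
search_frame tab_a 0.56 [189. 133.] [0.233 0.379 0.031]
search_frame tab_a 0.53 [217. 158.] [0.329 0.237 0.035]
```

View pics/scene0.png

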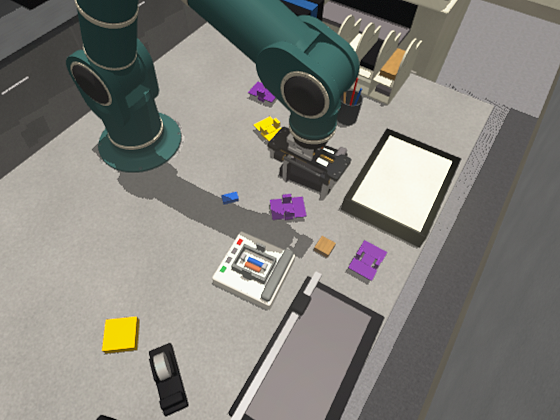

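View pics/side0.png

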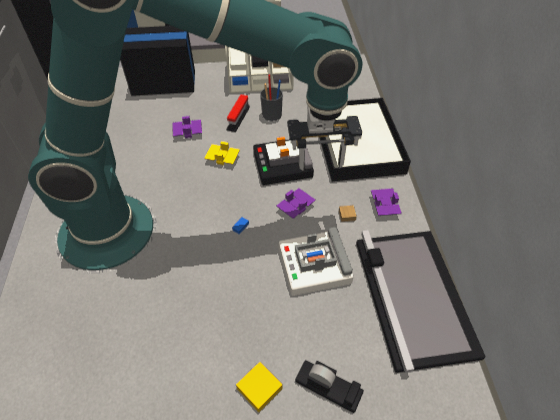

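Candidates for the cover in side view: purple look-alikes at (296,203), (386,202) and (187,128), a yellow one at (222,153), and a white plate with orange tabs on the black printer at (283,150). By the description I choose the last. The open white printer is at (316,262).

Run:
```python
from h import *
im=cv2.imread("pics/side0.png"); cv2.imwrite("pics/crop0.png",cv2.resize(im[125:190,240:330],None,fx=6,fy=6,interpolation=cv2.INTER_CUBIC))
P=arm.camera_params("wrist"); print(np.round(P["T"],3), np.round(P["intrinsics"],1))
P,im,d=snap("side");C=cloud(P,d)
sub=C[125:190,240:330];hsv=cv2.cvtColor(im,cv2.COLOR_BGR2HSV)[125:190,240:330]
m=(hsv[...,1]>170)&(hsv[...,0]<20)&(hsv[...,0]>5)&(hsv[...,2]>120)
n,l,s,c=cv2.connectedComponentsWithStats(m.astype(np.uint8))
for i in range(1,n):
    if s[i,4]>8: q=sub[l==i]; print(s[i],np.round(np.median(q,0),3),np.round(q.min(0),3),np.round(q.max(0),3))
```

```text
[[ 1.     0.    -0.001  0.625]
 [-0.     0.974  0.228  0.066]
 [ 0.001 -0.228  0.974  0.385]
 [ 0.     0.     0.     1.   ]] [[299.1   0.  286.1]
 [  0.  299.1 204.8]
 [  0.    0.    1. ]]
[37 12  8  4 22] [0.537 0.244 0.095] [0.525 0.235 0.089] [0.549 0.254 0.099]
[41 24  8  3 19] [0.544 0.191 0.093] [0.533 0.187 0.089] [0.555 0.198 0.095]
```

View pics/crop0.png

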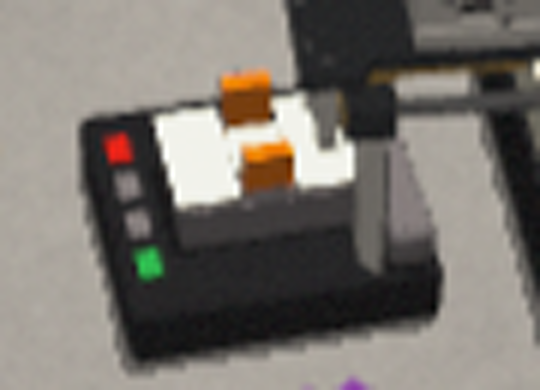

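Crop confirms it: white plate with two orange tabs, at crop (245,95) and (268,165), on the black housing. Next I move over it, turning the jaws onto the printer's y axis.

>>> play_rows([
  [1,[-0.7,1.8,0.3],[0,0,-0.12]],
  [1,[-0.7,1.8,0.3],[0,0,-0.12]],
  [1,[-0.7,1.8,0.3],[0,0,-0.12]],
  [1,[-0.7,1.8,0.3],[0,0,-0.12]],
  [1,[-0.7,1.8,0.3],[0,0,-0.12]],
  [1,[-0.7,1.8,0.3],[0,0,-0.12]],
  [1,[-0.7,1.8,0.3],[0,0,-0.12]],
  [1,[-0.7,1.8,0.3],[0,0,-0.12]],
  [1,[-0.7,1.8,0.3],[0,0,-0.12]],
  [1,[-0.7,1.8,0.3],[0,0,-0.12]],
  [1,[-0.7,1.8,0.3],[0,0,-0.12]],
  [1,[-0.7,1.8,0.3],[0,0,-0.12]],
])

```text
time: 2.45
ee_pos: [0.5406, 0.2168, 0.2606]
eef_rot: [0.998, 0.063, 0.0, -0.0]
force: [-0.1, -0.6, 0.4]
grip_width: 0.094
grasp_force: 0.0
```

```bash
cat >> h.py <<'E'
def orange(im,lo=100):
    h=cv2.cvtColor(im,cv2.COLOR_BGR2HSV); return ((h[...,1]>150)&(h[...,0]<20)&(h[...,0]>6)&(h[...,2]>lo)).astype(np.uint8)
def tcp():
    from scipy.spatial.transform import Rotation as R
    s=arm.state();M=R.from_quat(s["eef_rot"]).as_matrix();y=M[:,1]
    print("t",round(s["time"],2),"tcp",np.round(s["ee_pos"],4),"jawyaw",round(np.arctan2(-y[0],y[1]) if y[1]>0 else np.arctan2(y[0],-y[1]),4),"z",np.round(M[:,2],3),"F",np.round(s["force"],1),"g",round(s["grip_width"],4),round(s["grasp_force"],1))
    return s
E
python3 - <<'E'
from h import *
tcp()
P,im,d=snap("wrist");C=cloud(P,d); cv2.imwrite("pics/w1.png",im)
m=orange(im);n,l,s,c=cv2.connectedComponentsWithStats(m)
for i in range(1,n):
    if s[i,4]>40:
        q=C[l==i]; q=q[q[:,2]>0.088]; print(s[i],np.round(c[i]))
        if len(q)>10:
            r=cv2.minAreaRect((q[:,:2]*1000).astype(np.float32)); print(len(q),np.round(np.median(q,0),4),r)
# plate
w=(abs(C[...,2]-0.071)<0.004)&(im.min(2)>150)
n,l,s,c=cv2.connectedComponentsWithStats(w.astype(np.uint8)); i=1+np.argmax(s[1:,4]); q=C[l==i]
print(len(q),np.median(q[:,2]),cv2.minAreaRect((q[:,:2]*1000).astype(np.float32)))
E
```

```text
t 2.45 tcp [0.5406 0.2168 0.2606] jawyaw 0.1259 z [ 0.  0. -1.] F [-0.1 -0.6  0.4] g 0.094 0.0
[302 178  12  27 258] [307. 192.]
231 [0.5467 0.1936 0.0944] ((546.31787109375, 193.24729919433594), (25.205486297607422, 10.998428344726562), 6.242218971252441)
[253 180  11  24 236] [258. 192.]
220 [0.5404 0.2479 0.0945] ((540.63427734375, 247.68968200683594), (25.229373931884766, 10.226510047912598), 5.976040840148926)
2290 0.07154120517031037 ((561.115478515625, 222.6406707763672), (63.692481994628906, 69.6030044555664), 8.435769081115723)
```

View pics/w1.png

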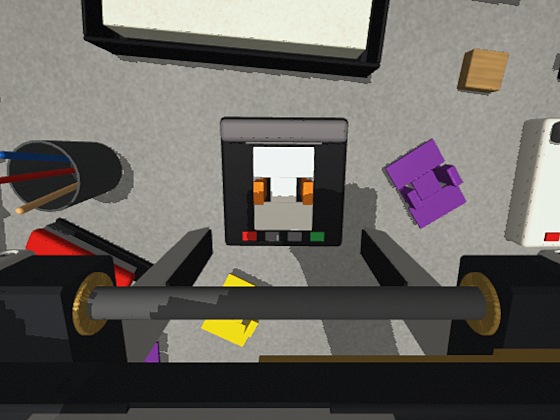

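The wrist view shows the tabs at (258,192) and (307,192): cover centre ≈ (0.5435, 0.2205), yaw 0.105. I'll grip only the top ~9 mm of the tabs, so the fingers stay above the cheeks later.

>>> play_rows([
  [1,[0.3,0.4,-2],[0,0,-0.02]],
  [1,[0,0,-3],[0,0,0]],
  [1,[0,0,-3],[0,0,0]],
  [1,[0,0,-3],[0,0,0]],
  [1,[0,0,-2],[0,0,0]],
  [1,[0,0,-1.5],[0,0,0]],
  [1,[0,0,-1.1],[0,0,0]],
  [1,[0,0,0],[0,0,0]],
  [0.6,[0,0,0],[0,0,0]],
  [0.5,[0,0,0],[0,0,0]],
  [0.4,[0,0,0],[0,0,0]],
  [0.4,[0,0,0],[0,0,0]],
], grip_force=20)

```text
time: 3.7
ee_pos: [0.5443, 0.2203, 0.105]
eef_rot: [0.998, 0.055, 0.0, -0.0]
force: [0.6, 3.3, 2.8]
grip_width: 0.0657
grasp_force: 1.7
```

Run:
```python
from h import *
tcp()
P,im,d=snap("wrist"); cv2.imwrite("pics/w2.png",im)
```

```text
t 3.7 tcp [0.5443 0.2203 0.105 ] jawyaw 0.1109 z [ 0.001  0.001 -1.   ] F [0.6 3.3 2.8] g 0.0657 1.7
```

>>> play_rows([
  [0.4,[0,0,0],[0,0,0]],
  [0.4,[0,0,0],[0,0,0]],
  [0.4,[0,0,0],[0,0,0]],
  [0.4,[0,0,0],[0,0,0]],
  [0.4,[0,0,0],[0,0,0]],
  [0.4,[0,0,0],[0,0,0]],
], grip_force=20)

```text
time: 4.35
ee_pos: [0.5442, 0.2202, 0.1046]
eef_rot: [0.998, 0.055, 0.0, -0.0]
force: [2.0, 2.4, 4.9]
grip_width: 0.0527
grasp_force: 20.0
```

Width is 53 mm at 20 N, so both tabs are squeezed. Lifting.

>>> play_rows([
  [0.4,[0,0,0.3],[0,0,0]],
  [0.4,[0,0,0.5],[0,0,0]],
  [0.4,[0,0,1],[0,0,0]],
  [0.4,[0,0,1.5],[0,0,0]],
  [0.4,[0,0,2],[0,0,0]],
  [0.4,[0,0,2.5],[0,0,0]],
  [0.4,[0,0,2.5],[0,0,0]],
  [0.4,[0,0,2.5],[0,0,0]],
  [0.4,[0,0,2],[0,0,0]],
  [0.4,[0,0,0],[0,0,0]],
])

```text
time: 5.35
ee_pos: [0.5449, 0.2202, 0.2561]
eef_rot: [0.998, 0.055, 0.002, -0.001]
force: [-0.3, -0.5, -0.4]
grip_width: 0.053
grasp_force: 20.0
```

Run:
```python
from h import *
tcp()
P,im,d=snap("wrist")
P2,im2,d2=snap("side"); C2=cloud(P2,d2)
# new printer from side: use detectors + bay
for t in("new_printer_bay","new_printer"):
    for r in arm.tip_of("side",t)[:2]: print(t,round(r["conf"],2),np.round(r["xy"],1),np.round(onplane(P2,r["xy"],0.066 if 'bay' in t else 0),4))
P3,im3,d3=snap("scene")
for t in("new_printer_bay","new_printer"):
    for r in arm.tip_of("scene",t)[:2]: print(t,round(r["conf"],2),np.round(r["xy"],1),np.round(onplane(P3,r["xy"],0.066 if 'bay' in t else 0),4))
a=cv2.resize(im2[90:300,220:440],None,fx=2,fy=2)
cv2.imwrite("pics/w3.png",np.hstack([cv2.resize(im,(440,420)),a[:420,:350]]))
```

```text
t 5.35 tcp [0.5449 0.2202 0.2561] jawyaw 0.1105 z [ 0.004  0.002 -1.   ] F [-0.3 -0.5 -0.4] g 0.053 20.0
new_printer_bay 0.9 [313.9 253.8] [ 0.5858 -0.1853  0.066 ]
new_printer 0.93 [314.9 264. ] [ 0.5933 -0.1752  0.    ]
new_printer_bay 0.92 [254. 261.] [ 0.5935 -0.1785  0.066 ]
new_printer 0.77 [254.7 275.3] [ 0.5998 -0.1877  0.    ]
```

View pics/w3.png

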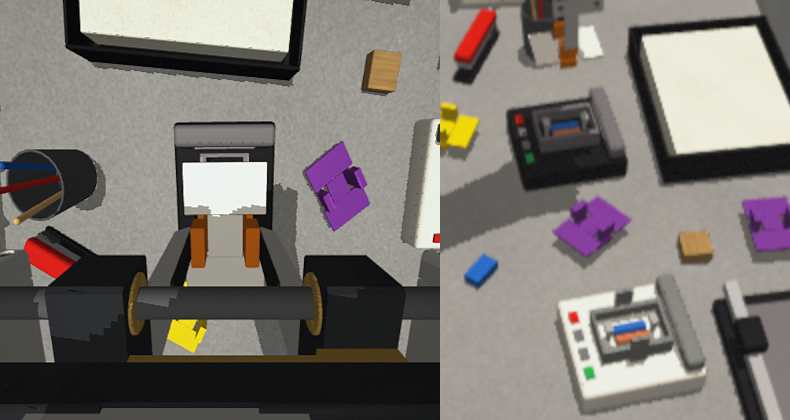

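The cover is held and the old bay is open; the white printer's bay with its cheeks is in plain view. I'll fit its pose from the depth of both cameras, and the cover's pose in hand.

Run:
```python
from h import *
for n in("side","scene"):
    P,im,d=snap(n);C=cloud(P,d)
    near=(abs(C[...,0]-.59)<.11)&(abs(C[...,1]+.182)<.11)
    z=C[...,2]
    for nm,lo,hi,r in(("wall",.061,.071,.062),("cheek",.086,.097,.06),("house",.036,.044,.2)):
        q=C[near&(z>lo)&(z<hi)&(np.hypot(C[...,0]-.585,C[...,1]+.182)<r)]
        R=cv2.minAreaRect((q[:,:2]*1000).astype(np.float32)); print(n,nm,len(q),np.round(R[0],1),np.round(R[1],1),round(R[2],2),np.round(q.mean(0),4))
    q=C[near&(z>.086)&(z<.097)&(np.hypot(C[...,0]-.585,C[...,1]+.182)<.06)]
    if len(q)>4:
        _,lab,c=cv2.kmeans(q[:,:2].astype(np.float32),2,None,(3,50,1e-6),5,cv2.KMEANS_PP_CENTERS); print(" cheeks",np.round(c,4),np.bincount(lab.ravel()))
P,im,d=snap("wrist");C=cloud(P,d);s=tcp()
w=(im.min(2)>200)&(abs(C[...,2]-(s["ee_pos"][2]-.0335))<.012)&(np.hypot(C[...,0]-.545,C[...,1]-.22)<.08)
q=C[w];A=np.c_[q[:,:2],np.ones(len(q))];k=np.linalg.lstsq(A,q[:,2],rcond=None)[0]
print(len(q),"plate plane",np.round(k,4),"z rel",np.round([k@[.545,.22,1]-s["ee_pos"][2]],4),cv2.minAreaRect((q[:,:2]*1000).astype(np.float32)))
o=orange(im,60);nn,l,st,c=cv2.connectedComponentsWithStats(o)
for i in range(1,nn):
    if st[i,4]>100: print(st[i],np.round(np.median(C[l==i],0),4))
```

```text
side wall 339 [ 590.2 -182.7] [97.2 85. ] 7.0 [ 0.5887 -0.1803  0.0652]
side cheek 50 [ 589.7 -181.1] [23.1 86.3] 7.2 [ 0.5899 -0.1833  0.0903]
side house 1571 [ 587.5 -183. ] [166.1 159.1] 7.58 [ 0.5705 -0.1958  0.0392]
 cheeks [[ 0.585  -0.143 ]
 [ 0.5945 -0.2206]] [24 26]
scene wall 347 [ 594.2 -180.3] [97.7 83.7] 7.25 [ 0.5933 -0.1786  0.0651]
scene cheek 51 [ 593.7 -179.6] [24.5 84.2] 7.14 [ 0.594  -0.1795  0.0909]
scene house 1920 [ 594.6 -180.5] [168.7 158.7] 7.51 [ 0.5816 -0.1914  0.0393]
 cheeks [[ 0.599  -0.219 ]
 [ 0.5892 -0.1416]] [25 26]
t 5.85 tcp [0.5439 0.2199 0.2521] jawyaw 0.1108 z [-0.001 -0.    -1.   ] F [ 0.9 -0.1 -1.1] g 0.0528 20.0
4700 plate plane [-0.0018 -0.0031  0.2198] z rel [-0.0339] ((574.2660522460938, 223.5142059326172), (35.221168518066406, 69.36112213134766), 7.077547550201416)
[ 242  215   22   53 1043] [0.5438 0.2406 0.2407]
[ 309  215   22   52 1031] [0.5486 0.2    0.2407]
```

>>> play_rows([
  [0.4,[-0.4,-2,0],[0,0,0]],
  [0.4,[-0.8,-4,0],[0,0,0.015]],
  [0.4,[-0.9,-4.5,0],[0,0,0]],
  [0.4,[-0.9,-4.5,0],[0,0,0]],
  [0.4,[-0.9,-4.5,0],[0,0,0]],
  [0.4,[-0.9,-4.5,0],[0,0,0]],
  [0.4,[-0.9,-4.5,0],[0,0,0]],
  [0.4,[-0.9,-4.5,0],[0,0,0]],
  [0.4,[-0.8,-4,0],[0,0,0]],
  [0.4,[-0.5,-2,0],[0,0,0]],
  [0.4,[-0.3,-1,0],[0,0,0]],
  [0.4,[0,0,0],[0,0,0]],
])

```text
time: 7.05
ee_pos: [0.4614, -0.1809, 0.2524]
eef_rot: [0.998, 0.062, -0.0, -0.0]
force: [0.1, 0.4, -1.2]
grip_width: 0.0528
grasp_force: 20.0
```

Run:
```python
from h import *
s=tcp()
P,im,d=snap("wrist");C=cloud(P,d);z=C[...,2]; e=s["ee_pos"]
r=np.hypot(C[...,0]-.592,C[...,1]+.181)
def rect(m,nm):
    q=C[m]
    if len(q)<5: print(nm,len(q));return
    R=cv2.minAreaRect((q[:,:2]*1000).astype(np.float32)); print(nm,len(q),np.round(R[0],1),np.round(R[1],1),round(R[2],2),np.round(np.median(q[:,2]),4))
rect((r<.064)&(z>.062)&(z<.070),"wall"); rect((r<.06)&(z>.087)&(z<.097),"cheek"); rect((r<.13)&(z>.036)&(z<.045),"house")
m=(r<.06)&(z>.087)&(z<.097);q=C[m]
if len(q)>4:
    _,lab,c=cv2.kmeans(q[:,:2].astype(np.float32),2,None,(3,50,1e-6),5,cv2.KMEANS_PP_CENTERS); print(np.round(c,4),np.round(c.mean(0),4))
rect((im.min(2)>200)&(abs(z-(e[2]-.034))<.008)&(np.hypot(C[...,0]-e[0],C[...,1]-e[1])<.08),"plate")
print([(np.round(x["conf"],2),np.round(onplane(P,x["xy"],.066),4)) for x in arm.tip_of("wrist","new_printer_bay")[:2]])
cv2.imwrite("pics/w4.png",im)
```

```text
t 7.05 tcp [ 0.4614 -0.1809  0.2524] jawyaw 0.1239 z [-0.  0. -1.] F [ 0.1  0.4 -1.2] g 0.0528 20.0
wall 2364 [ 600.4 -178.4] [110.7  82.1] 7.03 0.0657
cheek 343 [ 592.7 -179.5] [23.9 84.1] 7.42 0.0917
house 12688 [ 585.1 -180.5] [153.3 158.5] 7.29 0.0398
[[ 0.5877 -0.141 ]
 [ 0.5979 -0.2177]] [ 0.5928 -0.1794]
plate 3996 [ 491.9 -176.7] [35.1 69.6] 7.69 0.2186
[(np.float64(0.95), array([ 0.5956, -0.1799,  0.066 ]))]
```

View pics/w4.png

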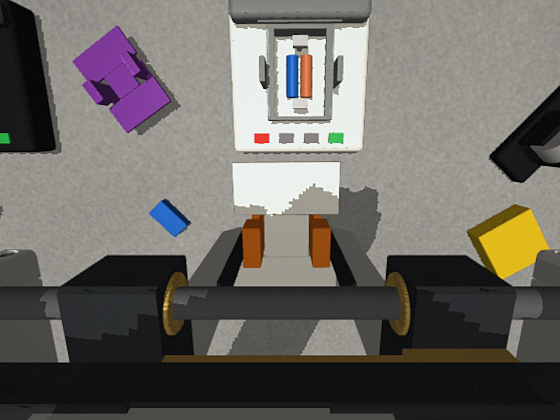

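The bay is in clear view at (300,75), cheeks at (263,70) and (338,70), with the cover held at (286,188). In the same image, the shift from cover centre to bay is (133, 1.5) mm, and the yaws match within 0.01 rad. Moving over and down to a hover.

>>> play_rows([
  [0.4,[2,0,0],[0,0,0]],
  [0.4,[4,0,0],[0,0,0]],
  [0.4,[4,0.1,0],[0,0,0]],
  [0.4,[2.5,0.1,0],[0,0,0]],
  [0.4,[0.8,0,-1],[0,0,0]],
  [0.4,[0,0,-3],[0,0,0]],
  [0.4,[0,0,-3],[0,0,0]],
  [0.4,[0,0,-2.5],[0,0,0]],
  [0.4,[0,0,-1.2],[0,0,0]],
  [0.4,[0,0,-0.3],[0,0,0]],
  [0.4,[0,0,0],[0,0,0]],
])

```text
time: 8.25
ee_pos: [0.5951, -0.1777, 0.1429]
eef_rot: [0.998, 0.063, 0.0, -0.0]
force: [0.1, -0.7, -0.8]
grip_width: 0.0527
grasp_force: 20.0
```

Run:
```python
from h import *
s=tcp();e=s["ee_pos"]
P,im,d=snap("wrist");C=cloud(P,d);z=C[...,2]
def rect(m,nm,C=C):
    q=C[m]
    if len(q)<5: print(nm,len(q));return
    R=cv2.minAreaRect((q[:,:2]*1000).astype(np.float32)); print(nm,len(q),np.round(R[0],1),np.round(R[1],1),round(R[2],2),np.round(np.median(q[:,2]),4))
r=np.hypot(C[...,0]-.592,C[...,1]+.181)
rect((r<.09)&(abs(z-(e[2]-.034))<.006)&(im.min(2)>180),"plate")
rect((r<.13)&(z>.036)&(z<.045),"house"); rect((r<.08)&(z>.062)&(z<.069),"wall")
ims=[cv2.resize(im,(400,300))]
for n in("side","scene"):
    P,i2,d2=snap(n);C2=cloud(P,d2)
    r=np.hypot(C2[...,0]-.592,C2[...,1]+.181)
    rect((r<.07)&(abs(C2[...,2]-(e[2]-.034))<.007)&(i2.min(2)>170),n+"plate",C2)
    rect((r<.07)&(abs(C2[...,2]-.066)<.005),n+"wall",C2)
    u,v=(314,250) if n=="side" else (256,262)
    ims.append(cv2.resize(i2[v-60:v+60,u-80:u+80],(400,300),interpolation=cv2.INTER_CUBIC))
cv2.imwrite("pics/w5.png",np.vstack([np.hstack(ims[1:]),np.hstack([ims[0],ims[0]*0])]))
```

```text
t 8.25 tcp [ 0.5951 -0.1777  0.1429] jawyaw 0.1261 z [ 0.  0. -1.] F [ 0.1 -0.7 -0.8] g 0.0527 20.0
plate 4405 [ 600.  -177.1] [87.7 70.1] 7.65 0.109
house 6852 [ 599.1 -178.6] [156.6 158.3] 7.46 0.0397
wall 2899 [ 629.7 -174.6] [ 83.7 109.7] 3.52 0.0637
sideplate 78 [ 607.5 -182.9] [51.3 73. ] 87.12 0.1086
sidewall 216 [ 600.5 -186.4] [122.5  76.3] 0.9 0.0642
sceneplate 320 [ 619.  -174.4] [51.4 70.8] 6.54 0.1092
scenewall 232 [ 614.  -197.3] [126.4  66.8] 39.78 0.0641
```

View pics/w5.png

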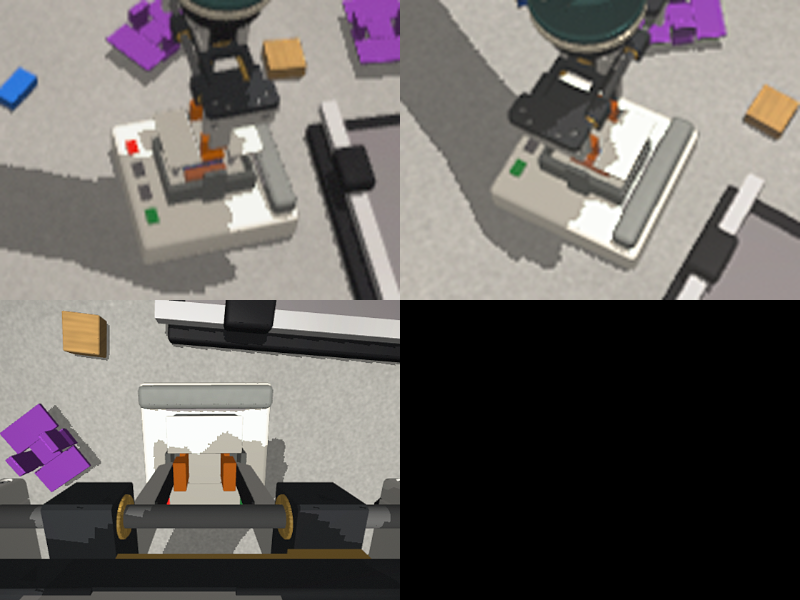

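Hovering 38 mm above home with the plate parallel to the bay. It needs a shift of about (-1, -1.5) mm, then down.

>>> play_rows([
  [0.4,[-0.1,-0.15,0],[0,0,0]],
  [0.4,[0,0,-0.8],[0,0,0]],
  [0.4,[0,0,-0.8],[0,0,0]],
  [0.4,[0,0,-0.6],[0,0,0]],
  [0.4,[0,0,-0.2],[0,0,0]],
  [0.4,[0,0,0],[0,0,0]],
  [0.4,[0,0,0],[0,0,0]],
])

```text
time: 9.1
ee_pos: [0.5941, -0.1796, 0.1185]
eef_rot: [0.998, 0.063, 0.0, 0.0]
force: [0.6, 0.6, -1.9]
grip_width: 0.0532
grasp_force: 20.0
```

>>> play_rows([
  [0.4,[0,0,-0.3],[0,0,0]],
  [0.4,[0,0,-0.25],[0,0,0]],
  [0.4,[0,0,0],[0,0,0]],
  [0.4,[0,0,0],[0,0,0]],
])

```text
time: 9.5
ee_pos: [0.594, -0.1795, 0.1129]
eef_rot: [0.998, 0.063, -0.0, -0.0]
force: [-0.2, -0.0, -0.6]
grip_width: 0.0532
grasp_force: 20.0
```

```bash
cat >> h.py <<'E'
def plate(e,lo=-.045,hi=-.025):
    P,im,d=snap("wrist");C=cloud(P,d);z=C[...,2]
    r=np.hypot(C[...,0]-.5928,C[...,1]+.1794)
    q=C[(r<.075)&(z>e[2]+lo)&(z<e[2]+hi)&(im.min(2)>150)]
    R=cv2.minAreaRect((q[:,:2]*1000).astype(np.float32));print("plate",len(q),np.round(R[0],1),np.round(R[1],1),round(R[2],2))
    A=np.c_[q[:,0]-.5928,q[:,1]+.1794,np.ones(len(q))];print("plane",np.round(np.linalg.lstsq(A,q[:,2],rcond=None)[0],4),"(top home .071)")
    return P,im,C
E
python3 - <<'E'
from h import *
s=tcp(); plate(s["ee_pos"])
E
```

```text
t 9.5 tcp [ 0.594  -0.1795  0.1129] jawyaw 0.1258 z [-0.  0. -1.] F [-0.2 -0.  -0.6] g 0.0532 20.0
plate 9589 [ 599.1 -181.9] [87.9 76.1] 7.51
plane [-0.0002 -0.001   0.079 ] (top home .071)
```

The cover is 8 mm above home, level and untouched. Release, lift and look.

>>> play_rows([
  [0.8,[0,0,0],[0,0,0]],
  [0.8,[0,0,0],[0,0,0]],
  [0.8,[0,0,0],[0,0,0]],
  [0.8,[0,0,0],[0,0,0]],
  [0.8,[0,0,0],[0,0,0]],
  [0.9,[0,0,1],[0,0,0]],
  [0.9,[0,0,2],[0,0,0]],
  [0.9,[0,0,3],[0,0,0]],
  [0.9,[0,0,3],[0,0,0]],
  [0.9,[0,0,0],[0,0,0]],
])

```text
time: 10.55
ee_pos: [0.5957, -0.1802, 0.2077]
eef_rot: [0.998, 0.063, 0.003, 0.001]
force: [0.2, -0.7, -0.2]
grip_width: 0.0846
grasp_force: 0.0
```

```bash
cat >> h.py <<'E'
def look(name=None):
    s=tcp();P,im,d=snap("wrist");C=cloud(P,d);z=C[...,2]
    near=np.hypot(C[...,0]-.5928,C[...,1]+.1794)<.08
    o=orange(im,60)&(near&(z>.085)).astype(np.uint8);n,l,st,c=cv2.connectedComponentsWithStats(o)
    for i in range(1,n):
        if st[i,4]>60:
            q=C[l==i];top=np.percentile(q[:,2],95);q=q[q[:,2]>top-.004];R=cv2.minAreaRect((q[:,:2]*1000).astype(np.float32));print("tab",len(q),"top",np.round(np.median(q[:,2]),4),np.round(R[0],1),np.round(R[1],1),round(R[2],1))
    q=C[near&(z>.066)&(z<.088)&(im.min(2)>140)]
    R=cv2.minAreaRect((q[:,:2]*1000).astype(np.float32));print("plate",len(q),np.round(R[0],1),np.round(R[1],1),round(R[2],2))
    A=np.c_[q[:,0]-.5928,q[:,1]+.1794,np.ones(len(q))];print("plane",np.round(np.linalg.lstsq(A,q[:,2],rcond=None)[0],4))
    if name: cv2.imwrite(name,im)
E
python3 - <<'E'
from h import *
look("pics/w6.png")
E
```

```text
t 10.55 tcp [ 0.5957 -0.1802  0.2077] jawyaw 0.1256 z [ 0.006 -0.001 -1.   ] F [ 0.2 -0.7 -0.2] g 0.0846 0.0
tab 334 top 0.1023 [ 618.5 -159.1] [15.2 84.2] 83.2
tab 315 top 0.1017 [ 622.8 -193.4] [83.9 14.9] 20.7
tab 83 top 0.3124 [ 638.1 -196.9] [66.1  3.3] 52.7
plate 5581 [ 602.2 -181.2] [117.8  77.2] 6.65
plane [-0.0013  0.0116  0.079 ]
```

View pics/w6.png

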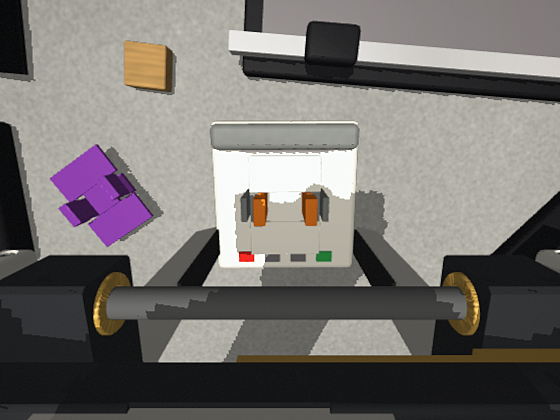

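The cover rests in the mouth on its noses, about 8 mm high (tab tops .102), centred between the cheeks, with tabs at (260,209) and (310,209). Now I close the fingers and go above tab a, on the +y side.

>>> play_rows([
  [0,[-0.4,1.2,0],[0,0,0]],
  [0,[0,1.3,0],[0,0,0]],
  [0,[0,0,0],[0,0,0]],
  [0,[0,0,0],[0,0,0]],
  [0,[0,0,0],[0,0,0]],
  [0,[0,0,0],[0,0,0]],
  [0,[0,0,0],[0,0,0]],
  [0,[0,0,0],[0,0,0]],
], grip_force=10)

```text
time: 11.4
ee_pos: [0.5899, -0.1548, 0.2029]
eef_rot: [0.998, 0.063, -0.0, -0.0]
force: [-0.2, 0.4, 0.6]
grip_width: 0.024
grasp_force: 0.0
```

```bash
sed -i 's/near&(z>.085))/near\&(z>.085)\&(z<.112))/' h.py; sed -i 's/R=cv2.minAreaRect((q\[:,:2\]\*1000).astype(np.float32));print("tab"/R=cv2.minAreaRect((q[:,:2]*1000).astype(np.float32));print("med",np.round(np.median(q,0),4));print("tab"/' h.py
python3 - <<'E'
from h import *
look()
E
```

```text
t 11.4 tcp [ 0.5899 -0.1548  0.2029] jawyaw 0.1254 z [-0.  0. -1.] F [-0.2  0.4  0.6] g 0.024 0.0
med [ 0.5905 -0.1554  0.1023]
tab 305 top 0.1023 [ 590.1 -155.9] [25.3 10. ] 7.0
med [ 0.597  -0.2031  0.1017]
tab 336 top 0.1017 [ 596.  -203.5] [25.3 11.1] 7.6
plate 5199 [ 603.3 -177.8] [121.4  82.5] 6.57
plane [-0.002   0.0116  0.0789]
```

>>> play_rows([
  [0,[0,0,-2],[0,0,0]],
  [0,[0,0,-2.5],[0,0,0]],
  [0,[0,0,-2],[0,0,0]],
  [0,[0,0,-1],[0,0,0]],
  [0,[0,0,-0.4],[0,0,0]],
  [0,[0,0,-0.1],[0,0,0]],
  [0,[0,0,-0.1],[0,0,0]],
  [0,[0,0,0],[0,0,0]],
])

```text
time: 12.25
ee_pos: [0.5903, -0.1546, 0.1226]
eef_rot: [0.998, 0.063, 0.0, 0.0]
force: [-0.0, 0.7, -0.7]
grip_width: 0.0002
grasp_force: 0.0
```

>>> play_rows([
  [0,[0,0,-0.1],[0,0,0]],
  [0,[0,0,-0.1],[0,0,0]],
  [0,[0,0,-0.1],[0,0,0]],
  [0,[0,0,0],[0,0,0]],
])

```text
time: 12.65
ee_pos: [0.59, -0.1543, 0.1189]
eef_rot: [0.998, 0.063, 0.0, -0.0]
force: [-0.5, 1.8, 2.2]
grip_width: 0.0009
grasp_force: 0.8
```

>>> play_rows([
  [0,[0,0,-0.1],[0,0,0]],
  [0,[0,0,-0.1],[0,0,0]],
  [0,[0,0,0],[0,0,0]],
])

```text
time: 12.95
ee_pos: [0.59, -0.1543, 0.1168]
eef_rot: [0.998, 0.063, -0.0, -0.0]
force: [0.4, 3.0, 3.1]
grip_width: 0.0002
grasp_force: 1.5
```

>>> play_rows([
  [0,[0,0,-0.1],[0,0,0]],
  [0,[0,0,-0.1],[0,0,0]],
  [0,[0,0,0],[0,0,0]],
])

```text
time: 13.25
ee_pos: [0.59, -0.1544, 0.1148]
eef_rot: [0.998, 0.063, -0.0, -0.0]
force: [-0.1, 0.6, 0.1]
grip_width: 0.0001
grasp_force: 0.0
```

Force fell to zero: a snap. I go slightly further to confirm it is down (tcp .113 is home).

>>> play_rows([
  [0,[0,0,-0.1],[0,0,0]],
  [0,[0,0,-0.05],[0,0,0]],
  [0,[0,0,0],[0,0,0]],
])

```text
time: 13.55
ee_pos: [0.5901, -0.1549, 0.1139]
eef_rot: [0.998, 0.063, 0.0, 0.0]
force: [-1.7, 2.1, 9.6]
grip_width: 0.0003
grasp_force: 5.2
```

Firm stop at tip height .095, so tab a looks home. Up and over to tab b.

>>> play_rows([
  [0,[0,0,1.5],[0,0,0]],
  [0,[0,0,1],[0,0,0]],
  [0,[0.3,-2.5,0],[0,0,0]],
  [0,[0.3,-2.5,0],[0,0,0]],
  [0,[0,0,0],[0,0,0]],
  [0,[0,0,-0.8],[0,0,0]],
  [0,[0,0,-0.4],[0,0,0]],
  [0,[0,0,-0.3],[0,0,0]],
  [0,[0,0,0],[0,0,0]],
])

```text
time: 14.45
ee_pos: [0.5958, -0.2037, 0.1228]
eef_rot: [0.998, 0.063, -0.0, -0.0]
force: [-0.3, 1.1, -0.1]
grip_width: 0.0004
grasp_force: 0.0
```

>>> play_rows([
  [0,[0,0,-0.1],[0,0,0]],
  [0,[0,0,-0.1],[0,0,0]],
  [0,[0,0,-0.1],[0,0,0]],
  [0,[0,0,-0.1],[0,0,0]],
  [0,[0,0,0],[0,0,0]],
])

```text
time: 14.95
ee_pos: [0.5959, -0.2044, 0.1193]
eef_rot: [0.998, 0.063, -0.0, -0.0]
force: [0.5, -0.1, 0.0]
grip_width: 0.0007
grasp_force: 0.0
```

>>> play_rows([
  [0,[0,0,-0.1],[0,0,0]],
  [0,[0,0,-0.1],[0,0,0]],
  [0,[0,0,0],[0,0,0]],
])

```text
time: 15.25
ee_pos: [0.5961, -0.2048, 0.1175]
eef_rot: [0.998, 0.063, 0.0, 0.0]
force: [0.3, -0.3, 0.9]
grip_width: 0.0009
grasp_force: 0.7
```

>>> play_rows([
  [0,[0,0,-0.1],[0,0,0]],
  [0,[0,0,-0.1],[0,0,0]],
  [0,[0,0,0],[0,0,0]],
])

```text
time: 15.55
ee_pos: [0.596, -0.2046, 0.1154]
eef_rot: [0.998, 0.063, 0.0, 0.0]
force: [0.1, -1.3, 1.6]
grip_width: 0.0005
grasp_force: 0.7
```

>>> play_rows([
  [0,[0,0,-0.1],[0,0,0]],
  [0,[0,0,-0.05],[0,0,0]],
  [0,[0,0,0],[0,0,0]],
])

```text
time: 15.85
ee_pos: [0.596, -0.2046, 0.114]
eef_rot: [0.998, 0.063, 0.0, 0.0]
force: [0.5, -2.5, 3.4]
grip_width: 0.0008
grasp_force: 1.8
```

>>> play_rows([
  [0,[0,0,-0.05],[0,0,0]],
  [0,[0,0,-0.05],[0,0,0]],
  [0,[0,0,0],[0,0,0]],
])

```text
time: 16.15
ee_pos: [0.5961, -0.2048, 0.1133]
eef_rot: [0.998, 0.063, 0.0, 0.0]
force: [-1.2, -3.2, 8.5]
grip_width: 0.0003
grasp_force: 3.7
```

>>> play_rows([
  [0,[0,0,2],[0,0,0]],
  [0,[0,2.5,4],[0,0,0]],
  [0,[0,0,3],[0,0,0]],
  [0,[0,0,0],[0,0,0]],
  [0,[0,0,0],[0,0,0]],
])

```text
time: 16.65
ee_pos: [0.5959, -0.1791, 0.2028]
eef_rot: [0.998, 0.063, 0.0, -0.0]
force: [-0.3, 0.1, 0.3]
grip_width: 0.0004
grasp_force: 0.0
```

Run:
```python
from h import *
look("pics/w7.png")
im=cv2.imread("pics/w7.png");
```

```text
t 16.65 tcp [ 0.5959 -0.1791  0.2028] jawyaw 0.1262 z [ 0.     0.001 -1.   ] F [-0.3  0.1  0.3] g 0.0004 0.0
med [ 0.5893 -0.1501  0.0944]
tab 317 top 0.0944 [ 589.2 -149.7] [25.5 11.6] 6.1
med [ 0.5966 -0.2042  0.0945]
tab 319 top 0.0945 [ 596.1 -204.5] [25.6 10.4] 8.2
plate 4409 [ 592.9 -181.6] [100.1  78.8] 7.33
plane [-0.0005  0.      0.0715]
```

Both tab tops are at .0945 and the plate is level at .0715, the same readings as when it was latched on the old printer. The tabs are 55 mm apart (sprung out), and the cover is centred within about 2.5 mm. Handing in.

```bash
python3 -c "
from rig import arm
print(arm.finish_job())"
```

```text
the job is handed in; nothing more can be done
None
```

The cover is off the black printer and sits flush in the white printer's bay. The last measurement shows both catches in and the cover about 2 mm off centre; I handed the job in after about 17 s of robot time, and no verdict came back.

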